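Pack a rebuilt carburettor set into its tight case

ROBOT

A 6-joint arm with a two-finger parallel gripper is mounted at the origin on the work surface. World frame = base frame: x ahead of the robot, y to its left, z up, the work surface at z = 0. Lengths are in mm, angles in degrees, forces in N, time in s.
With the tool pointing down it reaches from about 275 to 750 mm from the base axis. Payload 10.2 kg.
Tool frame: the origin (TCP) lies at the centre of the arm's flange, where the gripper is bolted on; the fingertips stand 166 mm ahead of it and the grasp point (between the pads) lies 147 mm ahead of it; z points along the fingers, y is the line along which they close (so a half turn about z gives the same grasp; the last joint's range is limited). The gripper opens to 88 mm and grips with 3 to 60 N. Pads are 18 mm wide; open, the fingers measure 123 mm over their backs; the gripper's body (75 mm by 187 mm) begins 45 mm behind the grasp point.
Start: joints at [-80.523, 17.928, 85.812, -0, 76.261, -12.8], TCP at [199.004, -485.829, 404.72] pointing down, gripper open.
Joint ranges: [-168.41, 168.41], [-55.51, 124.54], [10.69, 146.95], [-70.63, 250.63], [1, 178], [-165.06, 165.06]. Speed limits (degrees/s): [136.94, 136.94, 172.46, 180, 180, 180].

INTERFACE

Orientations are given as [roll, pitch, yaw] about the fixed x, y, z axes, in that order (R = Rz(yaw) Ry(pitch) Rx(roll)).
In Python, from station import sense, grab_frame, sign_off gives the robot as it stands. The module is installed in compiled form; this text tells all that it offers.
- The arm moves only by the tool move_arm, never from a script. Its argument "motion" is a list of rows, each a list of 7 numbers: the shift along the tool's x, y, z in m, then the turn, a rotation vector about the tool's x, y, z in degrees, then the closure, from -1 (fully open) to 1 (shut). In form: [[tx, ty, tz, wx, wy, wz, jaw], ...]. A call has 1 to 8 rows; each row is the pose to reach, as a shift and turn from the pose commanded when the call began, along the tool's axes at that moment; what a row does not reach only later rows make up. A row lasts 1/10 s, in which the tool goes at most 50 mm and 8.59 degrees, less where a joint would pass 70% of its speed; a pose out of reach is approached as far as the arm can. A call with a gripper value outside its range is refused whole. The fingers move at their own pace and stop on an object; "force" is the grip in N (left out, the last holds). Time passes only in rows, so rows that repeat a pose let the fingers close. It gives the time, the measured TCP pose, the force, the opening and the grip force at its end, in the units of the state.
- sense(): the state, without advancing time (a new reading comes with each control period).
- grab_frame(name): name is "side" or "top" or "wrist"; returns a dict with "pixels" (480x640x3 uint8, blue, green, red), "K" (3x3 intrinsics, pixels), "R" (3x3) and "t" (3): a world point X has camera coordinates R X + t. Camera axes: x right, y down, z forward; pixel columns grow to the right and rows downward; lengths in mm; the calibration is good to about 2 mm. A picture is of the moment at which its call begins. There is no depth.
- sign_off(): hands the job in; it is judged then, once.
The state is a dict: "clock": time; "qpos": joint angles; "dq": joint speeds; "effort": joint torques, N m; "position": TCP position; "orientation": TCP orientation; "ft_force": force on the tool from outside, world axes, zero at the start; "wrist_torque": the same for the moment, N m; "gripper_width": opening from 0.0 (shut) to 1.0 (fully open); "gripper_force": force on a finger pad.
Only numpy, scipy, OpenCV 4.12 (cv2) and the standard library are available. Lean on these libraries where they do the work, as an engineer would, in place of code of your own. Each camera call takes 0.05 s, during which the arm holds its last target. There are 200 camera calls.

TASK

Pack the carburettor set into the blue case for the customer: first the carburettor, then the red bracket with its top flange over the carburettor's slide tower, then the grey inlet elbow with its spigot over the bracket's foot. They only fit nested like this; all three must end up standing flat on the case's floor, so that nothing stands above the rim and the lid will go on later. Set them down rather than drop them, and leave the lid, the bottles and the screwdriver where they are.

Things in the scene. Friction and masses are not known exactly. Their poses are not given: they have to be found in the camera images.
- case: Open blue plastic case, fixed to the bench. Outside 234 x 114 x 69 mm (x, y, z), walls 5 mm, floor 5 mm thick, inside 224 x 104 mm and 64 mm deep. Origin: centre of its underside on the bench; x along its length, y across, z up. Both ends are alike.
- case_in (a point): Centre of the case's inner floor (5 mm above the bench), axes as the case's. A packing that fits, all parts' axes parallel to the case's: carburettor origin at x -66 mm, bracket +4 mm, elbow +79 mm, all y 0, z 0 (or the whole turned 180 degrees about z). It leaves 3 to 5 mm of play along the case between neighbours and at the ends, 4 mm at the sides.
- carburettor: Aluminium carburettor, about 0.45 kg, standing on its 56 x 96 mm (x, y) oval flange, 8 mm thick. Origin: centre of the flange's underside, z up. Barrel 40 mm across, top at z 58, flat faces 40 mm apart in y (24 mm long in x, z 14 to 48): grip there. Float bowl to x -42, 48 mm wide, z 12 to 52. Slide tower: level cylinder, diameter 24, axis at z 26, black cap ends at x +60 mm.
- bracket: Red steel Z bracket, about 0.33 kg, standing on its foot. Origin: underside of the foot, below the middle of the upright, z up. Foot 96 mm wide (y), 5 mm thick, x -7 to +43 mm. Upright: channel 36 mm wide (y), cheeks x -7 to +7, z 5 to 48: grip it across y. Top flange 36 mm wide, x -45 to +7, z 43 to 48: it overhangs to -x. Centre of mass near x +5 mm.
- elbow: Grey cast inlet elbow, about 0.25 kg, standing on its 56 x 96 mm (x, y) oval flange, 8 mm thick. Origin: centre of the flange's underside, z up. Tube of 32 mm diameter rises, bends and runs level to -x as the spigot: axis at z 42, underside 26, top 58, level from x -22 to its end at x -64 mm. Grip the tube across y near x -18 mm, z 42 mm.
- lid: Blue lid of the case lying on the bench, 240 x 120 x 12 mm, origin at the centre of its underside; loose, to be left alone.
- spray_can: Black and red spray can, 65 mm in diameter, 196 mm tall, origin at the centre of its base; loose, to be left alone.
- fluid_bottle: Black bottle with a pale label, 86 mm in diameter, 178 mm tall, origin at the centre of its base; loose, to be left alone.
- screwdriver: Screwdriver with a red handle, 200 mm long, lying on the bench along its x axis; loose, to be left alone.
There are look-alikes about, which are no part of the job. There is more than one size of the bracket; the one meant has the size given above.

How it is judged (in metres and radians):
On the way, in this order (a step that is already met when the one before it is completed fails the run):
1. the carburettor stands flat on the case's floor (z of carburettor in the frame of case_in between -0.004 and 0.004 m and x of carburettor in the frame of case_in between -0.1 and 0.1 m and y of carburettor in the frame of case_in between -0.01 and 0.01 m and angle between carburettor's own z axis and vertical below 0.05 rad), for 0.2 s.
2. the bracket stands flat on the case's floor, beside the carburettor (all of step 1 and z of bracket in the frame of case_in between -0.004 and 0.004 m and x of bracket in the frame of case_in between -0.1 and 0.1 m and y of bracket in the frame of case_in between -0.01 and 0.01 m and angle between bracket's own z axis and vertical below 0.05 rad), for 0.2 s.
3. the elbow stands flat on the case's floor too (all of step 2 and z of elbow in the frame of case_in between -0.004 and 0.004 m and x of elbow in the frame of case_in between -0.1 and 0.1 m and y of elbow in the frame of case_in between -0.01 and 0.01 m and angle between elbow's own z axis and vertical below 0.05 rad), for 0.2 s.
At the end, for the whole second after the job is handed in: Carburettor, bracket and elbow all stand inside the case at rest: underside within 4 mm of the inner floor, upright within 0.05 rad, origin within 100 mm along and 10 mm across of the case's centre (all of step 3 and linear speed of each of carburettor, bracket, elbow below 0.02 m/s); the robot touches nothing.
It fails at once if the lid, spray can, fluid bottle or screwdriver is disturbed (moved more than 30 mm) (distance of any of lid, spray_can, fluid_bottle, screwdriver from where it was at the start of the episode above 0.03 m).
It fails at once if a part is dropped (faster than 0.7 m/s while the fingers do not hold it) ((contact force between the fingers and carburettor below 0.1 N and linear speed of carburettor above 0.7 m/s) or (contact force between the fingers and bracket below 0.1 N and linear speed of bracket above 0.7 m/s) or (contact force between the fingers and elbow below 0.1 N and linear speed of elbow above 0.7 m/s)).
It also fails if it takes over 72 s, if anything falls off the work surface, if the arm or the gripper's body presses on something with over 40 N, if the wrist force passes 120 N, or if a joint passes its speed limit or range.

## Working session

There is one attempt and no reset: what is moved stays moved. The work goes in short steps, Python scripts to look and compute and a tool call to move; the robot and the scene stay as the last step left them, time stands still between calls to the robot, and variables do not carry over. Pictures are saved under pics/ and viewed, at most 10 in all, crops included, and the job is handed in when it is done.

Besides the shell and the picture viewer there is one more tool, called after "Request:" in YAML: its name, and indented under it one key for each argument. move_arm: Moves the arm, as the interface text tells. Its arguments: {"type":"object","properties":{"motion":{"type":"array"},"force":{"type":"number"}},"required":["motion"]}

```bash
mkdir -p pics; cat > h.py <<'E'
import numpy as np, cv2, pickle
from station import sense, grab_frame, sign_off
def ray(f,u,v):
    d=f["R"].T@np.linalg.inv(f["K"])@np.array([u,v,1.]); c=-f["R"].T@f["t"]; return c,d
def onz(f,u,v,z):
    c,d=ray(f,u,v); return c+d*(z-c[2])/d[2]
def proj(f,X):
    p=f["K"]@(f["R"]@np.array(X,float)+f["t"]); return p[:2]/p[2]
E
python3 - <<'E'
from h import *
s=sense(); print(s)
for n in ("top","side"):
    f=grab_frame(n); pickle.dump(f,open(n+"0.pkl","wb")); cv2.imwrite(f"pics/{n}0.png",f["pixels"]); print(n,f["K"][0,0],-f["R"].T@f["t"], f["R"][2])
E
```

```text
{'clock': 0.0, 'qpos': array([-8.05232385e+01,  1.79583481e+01,  8.58535158e+01, -9.74227387e-04,
        7.62592438e+01, -1.27993564e+01]), 'dq': array([ 0.00904882,  0.08006765, -0.09702744, -0.10222221,  0.00460203,
       -0.03063699]), 'effort': array([ 9.39610459e-05, -4.02210832e+01, -2.52271128e+01,  6.94661750e-02,
        3.52553779e-02, -9.86434998e-05]), 'position': array([ 198.99751927, -485.78334149,  404.17396436]), 'orientation': array([-1.79930450e+02, -1.48304803e-02,  2.22763409e+01]), 'ft_force': array([-0.34179501,  0.5269588 , -0.48049766]), 'wrist_torque': array([-0.06468165,  0.01484674,  0.04574366]), 'gripper_force': 0.0, 'gripper_width': 1.0001835800426713}
top 599.4994894301421 [ 319.72925563   11.86141194 1621.77426418] [ 0.14130474  0.01299484 -0.98988085]
side 456.1895390784945 [ -26.87797309  546.39943878 1024.60904896] [ 0.45562542 -0.43279882 -0.77787574]
```

View pics/top0.png

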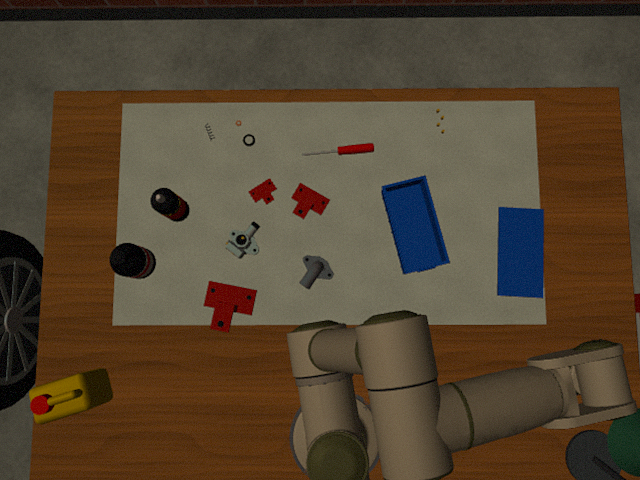

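View pics/side0.png

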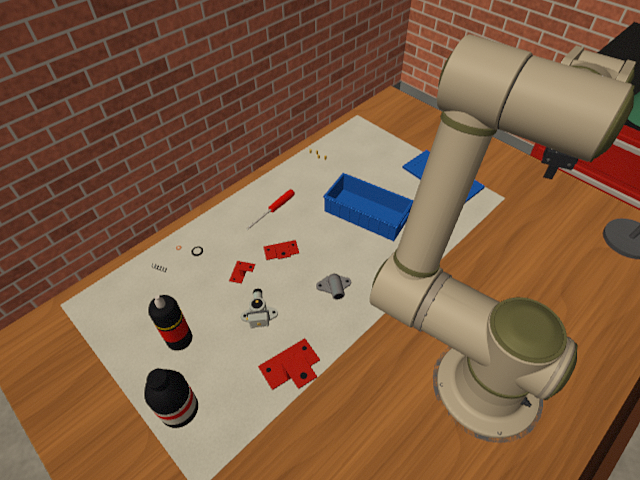

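Top view: case (415,225), lid (520,252), carburettor (242,240), elbow (316,270). There are three red brackets: small (263,190), medium (310,200) and large (230,303). I'll measure their sizes and enlarge a crop.

```bash
python3 - <<'E'
from h import *
f=pickle.load(open("top0.pkl","rb")); im=f["pixels"]
hsv=cv2.cvtColor(im,cv2.COLOR_BGR2HSV)
red=((hsv[...,0]<8)|(hsv[...,0]>172))&(hsv[...,1]>150)&(hsv[...,2]>60)
blue=(hsv[...,0]>100)&(hsv[...,0]<125)&(hsv[...,1]>140)&(hsv[...,2]>40)
for n,m in (("red",red),("blue",blue)):
    m=m.astype(np.uint8); m[:95]=0; m[340:]=0; m[:,:190]=0; m[:,560:]=0
    for c in cv2.findContours(m,0,2)[0]:
        if cv2.contourArea(c)<100: continue
        z=5 if n=="red" else 69
        P=np.array([onz(f,*p[0],z)[:2] for p in c],np.float32)
        r=cv2.minAreaRect(P); print(n,cv2.minAreaRect(c)[0],"world z",z,np.round(r[0],1),np.round(r[1],1),round(r[2],1), cv2.contourArea(c))
cv2.imwrite("pics/crop1.png",cv2.resize(im[165:345,190:460],None,fx=2.9,fy=2.9,interpolation=cv2.INTER_CUBIC))
E
```

```text
red (227.7307891845703, 308.34619140625) world z 5 [334.9 288.8] [130.5 124.6] 78.7 1508.0
red (307.18463134765625, 203.6769256591797) world z 5 [618.7  76.1] [94.4 81. ] 59.6 687.5
red (264.2307434082031, 192.84613037109375) world z 5 [649.2 194.2] [56.  68.7] 33.5 349.5
red (355.445556640625, 148.45545959472656) world z 5 [773.6 -57.8] [24.4 99. ] 5.6 236.0
blue (520.0, 252.0) world z 69 [ 478.7 -478.2] [113.7 229.5] 87.0 3793.0
blue (414.3692626953125, 224.85382080078125) world z 69 [ 550.  -206.6] [240.4 123.4] 13.9 4112.0
```

View pics/crop1.png

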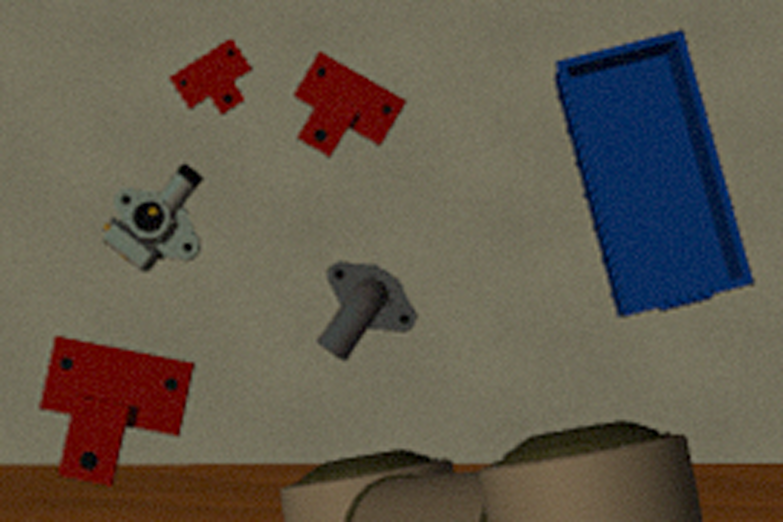

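Only the medium bracket at (310,200) fits: its foot measures about 94 mm against the specified 96. The small one's is about 69 mm and the large one's about 130 mm. In the crop its foot is up-right and its flange lower-left. The carburettor tower also points up-right, and the elbow spigot points lower-left.

```bash
cat >> h.py <<'E'
from scipy.spatial.transform import Rotation as Ro
def go(T,yaw=None,s=None):
    """tool-axis shift (m) and turn (deg about tool z) from measured pose to TCP T (mm), yaw, tool down"""
    s=s or sense(); R=Ro.from_euler("xyz",s["orientation"],degrees=True)
    sh=R.inv().apply(np.array(T,float)-s["position"])/1000
    w=None
    if yaw is not None:
        w=(R.inv()*Ro.from_euler("xyz",[180,0,yaw],degrees=True)).as_rotvec(degrees=True)
    print("shift",np.round(sh,4),"turn",None if w is None else np.round(w,2),"pos",np.round(s["position"],1),"ori",np.round(s["orientation"],2),"t",round(s["clock"],2),"F",np.round(s["ft_force"],1),"gw",round(s["gripper_width"]*88,1),"gf",round(s["gripper_force"],1))
E
python3 - <<'E'
from h import *
f=pickle.load(open("top0.pkl","rb"))
for n,u,v,z in (("carb",241.7,239.1,58),("elbow",318.3,267.8,8),("brk foot c",314,198,5),("brk fl",302,211,48)): print(n,onz(f,u,v,z).round(1))
# case corners from crop
for u,v in ((557,62),(684,33),(751,283),(620,315)): print("case rim",onz(f,190+u/2.9,165+v/2.9,69).round(1))
w=grab_frame("wrist"); s=sense()
R=Ro.from_euler("xyz",s["orientation"],degrees=True)
print("K",w["K"].round(1),"cam in tool",R.inv().apply(-w["R"].T@w["t"]-s["position"]).round(1),"\n",(w["R"]@R.as_matrix()).round(3))
go([550,-207,404],14)
go([450,0,404],-40)
E
```

```text
carb [514.6 246.1  58. ]
elbow [442.2  45.5   8. ]
brk foot c [634.2  57.2   5. ]
brk fl [590.7  88.   48. ]
case rim [ 652.2 -124.3   69. ]
case rim [ 678.6 -240.3   69. ]
case rim [ 450.1 -294.    69. ]
case rim [ 421.9 -176.7   69. ]
K [[337.5   0.  324.2]
 [  0.  337.5 238. ]
 [  0.    0.    1. ]] cam in tool [81.1 -0.4 20.1] 
 [[-0.001  1.     0.001]
 [-0.949 -0.001 -0.316]
 [-0.316 -0.001  0.949]]
shift [ 0.4305 -0.1249  0.0005] turn [-0.05 -0.01  8.28] pos [ 199.  -485.8  404.3] ori [-1.7995e+02 -1.0000e-02  2.2280e+01] t 0.15 F [ 0.1 -0.1  0.6] gw 87.9 gf 0.0
shift [ 0.4164 -0.3544  0.0007] turn [-5.000e-02  2.000e-02  6.228e+01] pos [ 199.  -485.8  404.3] ori [-1.7995e+02 -1.0000e-02  2.2280e+01] t 0.15 F [ 0.1 -0.1  0.6] gw 87.9 gf 0.0
```

Request:
move_arm:
  motion:
    - [0.43,-0.125,0,0,0,9.3,-1]
    - [0.43,-0.125,0,0,0,9.3,-1]
    - [0.43,-0.125,0,0,0,9.3,-1]
    - [0.43,-0.125,0,0,0,9.3,-1]
    - [0.43,-0.125,0,0,0,9.3,-1]
    - [0.43,-0.125,0,0,0,9.3,-1]
    - [0.43,-0.125,0,0,0,9.3,-1]
    - [0.43,-0.125,0,0,0,9.3,-1]

```text
clock: 0.95
position: [510.5, -237.6, 404.6]
orientation: [-180.0, 0.0, 13.0]
ft_force: [0.3, -1.4, 0.6]
gripper_width: 0.999
gripper_force: 0.0
```

```bash
python3 - <<'E'
from h import *
go([550,-208,404],13)
E
```

```text
shift [ 0.0452 -0.02    0.0006] turn [-0.01  0.01 -0.02] pos [ 510.5 -237.6  404.6] ori [-1.7999e+02  1.0000e-02  1.2980e+01] t 0.95 F [ 0.3 -1.4  0.6] gw 87.9 gf 0.0
```

Request:
move_arm:
  motion:
    - [0.045,-0.02,0,0,0,0,-1]
    - [0.045,-0.02,0,0,0,0,-1]
    - [0.045,-0.02,0,0,0,0,-1]

```text
clock: 1.25
position: [548.8, -209.2, 404.1]
orientation: [-180.0, 0.1, 13.1]
ft_force: [-0.4, 0.3, -0.0]
gripper_width: 1.001
gripper_force: 0.0
```

```bash
python3 - <<'E'
from h import *
w=grab_frame("wrist"); pickle.dump(w,open("w1.pkl","wb"))
hsv=cv2.cvtColor(w["pixels"],cv2.COLOR_BGR2HSV)
m=((hsv[...,0]>100)&(hsv[...,0]<125)&(hsv[...,1]>140)).astype(np.uint8)
for c in cv2.findContours(m,0,2)[0]:
    if cv2.contourArea(c)>3000:
        P=np.array([onz(w,*p[0],69)[:2] for p in c],np.float32); r=cv2.minAreaRect(P); print(cv2.contourArea(c),np.round(r[0],1),np.round(r[1],1),r[2])
cv2.imwrite("pics/w1.png",w["pixels"])
go([560,100,420],-38)
E
```

```text
11982.0 [ 521.3 -450. ] [104.8 166.1] 86.76075744628906
29599.0 [ 550.7 -209.2] [236.6 117.1] 13.77409839630127
shift [ 0.0811 -0.2994 -0.0156] turn [0.000e+00 5.000e-02 5.098e+01] pos [ 548.2 -210.   404.4] ori [-1.7998e+02  5.0000e-02  1.2980e+01] t 1.3 F [ 0.6 -0.   1.2] gw 87.5 gf 0.0
```

View pics/w1.png

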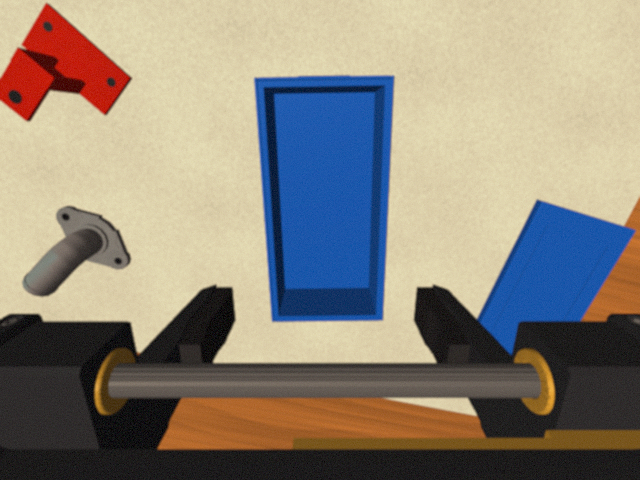

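The wrist view shows the case with its rim corners at about (255,78), (394,76), (383,321) and (273,321). The elbow is at (80,250), and the medium bracket at (60,65) has its flange raised at (20,85). Next I'll hover over the three parts.

```bash
python3 - <<'E'
from h import *
go([500,130,404],-38)
w=pickle.load(open("w1.pkl","rb"))
hsv=cv2.cvtColor(w["pixels"],cv2.COLOR_BGR2HSV)
m=((hsv[...,0]>100)&(hsv[...,0]<125)&(hsv[...,1]>140)).astype(np.uint8)
c=[c for c in cv2.findContours(m,0,2)[0] if cv2.contourArea(c)>20000][0]
q=cv2.approxPolyDP(cv2.convexHull(c),6,True)[:,0]; print(q.tolist())
Q=np.array([onz(w,*p,69)[:2] for p in q]); print(Q.round(1),Q.mean(0).round(1))
for a,b in zip(Q,np.roll(Q,-1,0)): d=b-a; print(np.hypot(*d).round(1),np.degrees(np.arctan2(d[1],d[0])).round(2))
E
```

```text
shift [ 0.0294 -0.3421  0.0005] turn [0.000e+00 5.000e-02 5.098e+01] pos [ 548.2 -210.   404.4] ori [-1.7998e+02  5.0000e-02  1.2980e+01] t 1.3 F [ 0.6 -0.   1.2] gw 87.5 gf 0.0
[[392, 77], [381, 318], [275, 320], [255, 79]]
[[ 678.4 -237.6]
 [ 450.9 -293.4]
 [ 422.9 -183.5]
 [ 650.7 -124.6]] [ 550.7 -209.8]
234.2 -166.22
113.4 104.29
235.3 14.51
116.4 -76.23
```

Request:
move_arm:
  motion:
    - [0.03,-0.342,0,0,0,51,-1]
    - [0.03,-0.342,0,0,0,51,-1]
    - [0.03,-0.342,0,0,0,51,-1]
    - [0.03,-0.342,0,0,0,51,-1]
    - [0.03,-0.342,0,0,0,51,-1]
    - [0.03,-0.342,0,0,0,51,-1]
    - [0.03,-0.342,0,0,0,51,-1]
    - [0.03,-0.342,0,0,0,51,-1]

```text
clock: 2.1
position: [499.7, 132.4, 405.1]
orientation: [-180.0, 0.0, -38.0]
ft_force: [0.6, -0.5, -0.2]
gripper_width: 1.0
gripper_force: 0.0
```

Request:
move_arm:
  motion:
    - [0,0,0,0,0,0,-1]

```text
clock: 2.2
position: [500.5, 130.3, 404.9]
orientation: [180.0, -0.0, -37.9]
ft_force: [-0.1, -0.8, 1.3]
gripper_width: 0.995
gripper_force: 0.0
```

```bash
python3 - <<'E'
from h import *
w=grab_frame("wrist"); pickle.dump(w,open("w2.pkl","wb"))
cv2.imwrite("pics/w2.png",w["pixels"])
go([500,130,404],-38)
E
```

```text
shift [-0.0012 -0.      0.0008] turn [ 0.01 -0.02 -0.02] pos [500.9 129.3 404.8] ori [ 1.7999e+02 -2.0000e-02 -3.8020e+01] t 2.25 F [-0.6 -1.1  0.3] gw 88.0 gf 0.0
```

View pics/w2.png

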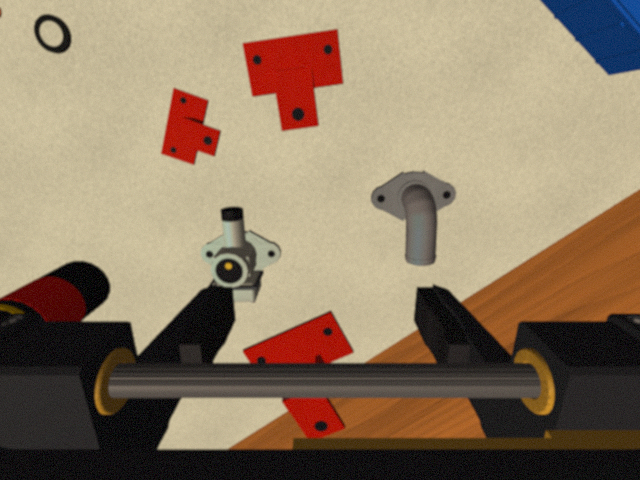

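Carburettor: holes at (209,254) and (271,254), cap at (232,213). Elbow: holes at (381,198) and (446,195), spigot end at (420,262). Medium bracket: foot corners (243,44) and (337,29), flange end corners (283,131) and (319,126). I'll locate each of these precisely.

```bash
cat >> h.py <<'E'
def hole(w,u,v,r=6):
    u0,v0=int(u)-r,int(v)-r
    g=cv2.cvtColor(w["pixels"],cv2.COLOR_BGR2GRAY)[v0:v0+2*r+1,u0:u0+2*r+1].astype(float)
    k=np.clip(np.median(g)-15-g,0,None); Y,X=np.mgrid[:2*r+1,:2*r+1]; return u0+(k*X).sum()/k.sum(), v0+(k*Y).sum()/k.sum()
def yawof(a,b): d=b-a; return np.degrees(np.arctan2(d[1],d[0]))
E
python3 - <<'E'
from h import *
w=pickle.load(open("w2.pkl","rb"))
for n,a,b,z in (("carb",(209,254),(271,254),8),("elbow",(381,198),(446,195),8),("brk",(257,60),(328,49),5)):
    A=onz(w,*hole(w,*a),z); B=onz(w,*hole(w,*b),z)   # left hole = +y side
    print(n,A.round(1),B.round(1),"mid",((A+B)/2).round(1),"dist",np.hypot(*(A-B)[:2]).round(1),"yaw",(yawof(B,A)-90).round(2))
H=onz(w,*hole(w,298,114,8),48); print("brk flange hole",H.round(1))
hsv=cv2.cvtColor(w["pixels"],cv2.COLOR_BGR2HSV)
m=(((hsv[...,0]<8)|(hsv[...,0]>172))&(hsv[...,1]>150)&(hsv[...,2]>60)).astype(np.uint8); m=cv2.morphologyEx(m,3,np.ones((9,9)))
c=max((c for c in cv2.findContours(m[:160,230:360],0,2,offset=(230,0))[0]),key=cv2.contourArea)
q=cv2.approxPolyDP(c,4,True)[:,0]
for p in q: print(p, "z5",onz(w,*p,5)[:2].round(1),"z48",onz(w,*p,48)[:2].round(1))
# carb cap circle (dark) tip and barrel
print("carb cap px region z26 centre", onz(w,232,214,38).round(1), "barrel top c", onz(w,229,269,58).round(1))
E
```

```text
carb [533.8 277.5   8. ] [489.2 219.    8. ] mid [511.5 248.2   8. ] dist 73.5 yaw -37.37
elbow [463.4  77.4   8. ] [421.2  16.5   8. ] mid [442.3  46.9   8. ] dist 74.1 yaw -34.67
brk [656.   94.4   5. ] [619.3  32.3   5. ] mid [637.7  63.3   5. ] dist 72.1 yaw -30.59
brk flange hole [587.8  92.8  48. ]
[336  30] z5 [627.4  15.5] z48 [620.2  22.8]
[243  44] z5 [674.7  95.9] z48 [662.2  94.1]
[252  94] z5 [634.9 119.6] z48 [626.9 115.1]
[277  95] z5 [618.1  99.7] z48 [612.   97.5]
[282 129] z5 [589.3 117.4] z48 [586.4 113.1]
[316 125] z5 [570.   86.2] z48 [569.4  85.4]
[313  88] z5 [600.3  66.1] z48 [596.2  67.6]
[342  82] z5 [586.4  39. ] z48 [583.9  43.6]
carb cap px region z26 centre [554.3 211.2  38. ] barrel top c [513.  246.9  58. ]
```

```bash
python3 - <<'E'
from h import *
go([511.7,248,180],-37.4)
E
```

```text
shift [-0.0647 -0.1003  0.2248] turn [ 0.01 -0.02 -0.62] pos [500.9 129.3 404.8] ori [ 1.7999e+02 -2.0000e-02 -3.8020e+01] t 2.25 F [-0.6 -1.1  0.3] gw 88.0 gf 0.0
```

Request:
move_arm:
  motion:
    - [-0.065,-0.1,0.13,0,0,-0.6,-1]
    - [-0.065,-0.1,0.13,0,0,-0.6,-1]
    - [-0.065,-0.1,0.13,0,0,-0.6,-1]
    - [-0.065,-0.1,0.13,0,0,-0.6,-1]
    - [-0.065,-0.1,0.13,0,0,-0.6,-1]
    - [-0.065,-0.1,0.13,0,0,-0.6,-1]

```text
clock: 2.85
position: [512.1, 247.3, 275.3]
orientation: [180.0, -0.0, -37.5]
ft_force: [-0.0, -0.4, 0.3]
gripper_width: 1.002
gripper_force: 0.0
```

```bash
python3 - <<'E'
from h import *
w=grab_frame("wrist"); pickle.dump(w,open("w3.pkl","wb"))
y=np.radians(-37.4); ux=np.array([np.cos(y),np.sin(y),0]); uy=np.array([-np.sin(y),np.cos(y),0]); O=np.array([511.7,248,8])
pa=proj(w,O+36.8*uy); pb=proj(w,O-36.8*uy); print("pred",pa.round(1),pb.round(1))
for r in (8,6):
    a=hole(w,*pa,r); b=hole(w,*pb,r); A=onz(w,*a,8);B=onz(w,*b,8)
    print(np.round(a,1),np.round(b,1),"mid",((A+B)/2).round(1),"d",np.hypot(*(A-B)[:2]).round(1),"yaw",(yawof(B,A)-90).round(2))
cv2.imwrite("pics/w3.png",w["pixels"])
go([511.7,248,180],-37.4)
E
```

```text
pred [275.2 237.9] [370.5 237.6]
[274.3 238.4] [370.2 238.3] mid [511.6 248.7   8. ] d 74.1 yaw -37.51
[274.2 238.4] [370.2 238.3] mid [511.7 248.7   8. ] d 74.1 yaw -37.51
shift [-0.001  -0.0002  0.096 ] turn [-0.07 -0.08 -0.13] pos [512.2 247.2 276. ] ori [-1.7993e+02 -8.0000e-02 -3.7530e+01] t 2.9 F [-0.1 -0.  -0.1] gw 88.1 gf 0.0
```

View pics/w3.png

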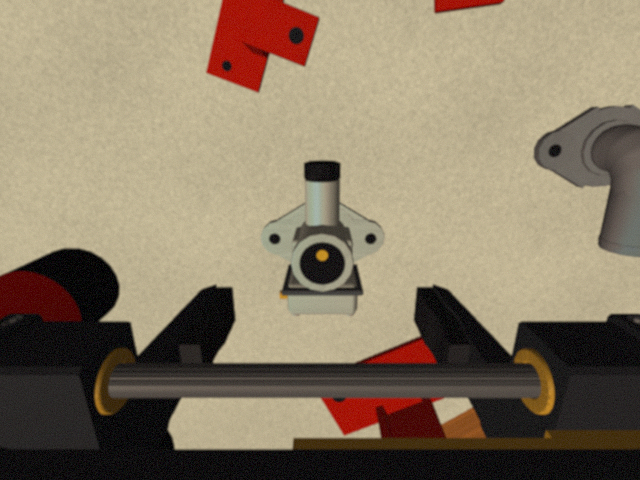

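The carburettor is centred, with holes at (274,238) and (370,238). Descend and grip.

Request:
move_arm:
  motion:
    - [-0.001,-0.001,0.05,0,0,0,-1]
    - [-0.001,-0.001,0.085,0,0,0,-1]
    - [-0.001,-0.001,0.096,0,0,0,-1]
    - [-0.001,-0.001,0.096,0,0,0,1]
    - [-0.001,-0.001,0.096,0,0,0,1]
    - [-0.001,-0.001,0.096,0,0,0,1]
    - [-0.001,-0.001,0.096,0,0,0,1]
    - [-0.001,-0.001,0.096,0,0,0,1]
  force: 40

```text
clock: 3.7
position: [511.3, 250.6, 179.6]
orientation: [-179.9, -0.1, -37.4]
ft_force: [0.3, 1.0, 0.6]
gripper_width: 0.571
gripper_force: 0.0
```

```bash
python3 - <<'E'
from h import *
go([511.7,248,290],-37.4)
E
```

```text
shift [ 0.002   0.0016 -0.1104] turn [-0.06 -0.05 -0.02] pos [511.3 250.6 179.6] ori [-1.7994e+02 -5.0000e-02 -3.7420e+01] t 3.7 F [0.3 1.  0.6] gw 50.2 gf 0.0
```

Request:
move_arm:
  motion:
    - [0,0,0,0,0,0,1]
    - [0,0,0,0,0,0,1]
    - [0,0,0,0,0,0,1]
    - [0,0,0,0,0,0,1]

```text
clock: 4.1
position: [511.1, 250.5, 179.0]
orientation: [180.0, -0.0, -37.4]
ft_force: [-2.3, -1.2, 5.0]
gripper_width: 0.452
gripper_force: 40.0
```

```bash
python3 - <<'E'
from h import *
go([511.7,248,290],-37.4)
go([511.7,248,290],-37.4)
E
```

```text
shift [ 0.002   0.0016 -0.111 ] turn [ 0.   -0.01 -0.02] pos [511.1 250.5 179. ] ori [ 1.800e+02 -1.000e-02 -3.742e+01] t 4.1 F [-2.3 -1.2  5. ] gw 39.8 gf 40.0
shift [ 0.002   0.0016 -0.111 ] turn [ 0.   -0.01 -0.02] pos [511.1 250.5 179. ] ori [ 1.800e+02 -1.000e-02 -3.742e+01] t 4.1 F [-2.3 -1.2  5. ] gw 39.8 gf 40.0
```

```bash
cat >> h.py <<'E'
C=np.array([550.7,-209.6]); CY=14.1
def case(cx,off,z,cy=0):
    """TCP xyz so a part held off mm along tool x from TCP has its origin at case x=cx"""
    R=Ro.from_euler("z",CY,degrees=True).as_matrix()[:2,:2]
    return [*(C+R@np.array([cx-off,cy])),z]
E
python3 - <<'E'
from h import *
T=case(-66,1.6,300); print(T); go(T,CY)
E
```

```text
[np.float64(485.13665176675113), np.float64(-226.0683747967351), 300]
shift [ 0.2689  0.3943 -0.1209] turn [ 0.000e+00 -1.000e-02 -5.152e+01] pos [511.1 250.5 179. ] ori [ 1.800e+02 -1.000e-02 -3.742e+01] t 4.1 F [-2.3 -1.2  5. ] gw 39.8 gf 40.0
```

Request:
move_arm:
  motion:
    - [0,0,-0.03,0,0,0,1]
    - [0,0,-0.07,0,0,0,1]
    - [0,0,-0.12,0,0,0,1]
    - [0.025,0.035,-0.121,0,0,-6,1]
    - [0.05,0.074,-0.121,0,0,-13,1]
    - [0.079,0.115,-0.121,0,0,-20,1]
    - [0.107,0.156,-0.121,0,0,-28,1]
    - [0.135,0.198,-0.121,0,0,-36,1]

```text
clock: 4.9
position: [498.4, 20.3, 299.0]
orientation: [-180.0, 0.1, -2.3]
ft_force: [1.4, 0.2, -5.2]
gripper_width: 0.448
gripper_force: 40.0
```

```bash
python3 - <<'E'
from h import *
T=case(-66,1.6,300); go(T,CY)
E
```

```text
shift [-0.0034  0.2467 -0.0011] turn [ -0.03   0.08 -16.4 ] pos [498.4  20.3 299. ] ori [-1.7998e+02  8.0000e-02 -2.3000e+00] t 4.9 F [ 1.4  0.2 -5.2] gw 39.5 gf 40.0
```

Request:
move_arm:
  motion:
    - [0,0.04,0,0,0,-4,1]
    - [0,0.085,0,0,0,-9,1]
    - [-0.002,0.13,0,0,0,-13,1]
    - [-0.003,0.175,0,0,0,-15.5,1]
    - [-0.003,0.215,0,0,0,-15.5,1]
    - [-0.003,0.237,0,0,0,-15.5,1]
    - [-0.003,0.237,0,0,0,-15.5,1]
    - [-0.003,0.237,0,0,0,-15.5,1]

```text
clock: 5.7
position: [485.1, -214.4, 298.9]
orientation: [-179.9, 0.1, 12.9]
ft_force: [0.5, 0.1, -4.1]
gripper_width: 0.449
gripper_force: 40.0
```

Request:
move_arm:
  motion:
    - [0,0,0,0,0,0,1]
    - [0,0,0,0,0,0,1]

```text
clock: 5.9
position: [485.4, -213.6, 299.6]
orientation: [-180.0, 0.0, 13.0]
ft_force: [-0.1, -0.5, -5.5]
gripper_width: 0.445
gripper_force: 40.0
```

```bash
python3 - <<'E'
from h import *
T=case(-66,1.6,185); go(T,CY)
w=grab_frame("wrist"); pickle.dump(w,open("w4.pkl","wb"));cv2.imwrite("pics/w4.png",w["pixels"])
hsv=cv2.cvtColor(w["pixels"],cv2.COLOR_BGR2HSV)
m=((hsv[...,0]>100)&(hsv[...,0]<125)&(hsv[...,1]>140)).astype(np.uint8)
R=Ro.from_euler("z",CY,degrees=True).as_matrix()[:2,:2]
for sx,sy in ((1,1),(1,-1)): print("pred far rim corner",proj(w,[*(C+R@[117*sx,57*sy]),69]).round(1))
E
```

```text
shift [-0.0031  0.0122  0.1146] turn [-0.03  0.01 -1.12] pos [ 485.4 -213.6  299.6] ori [-1.7997e+02  1.0000e-02  1.2980e+01] t 5.9 F [-0.1 -0.5 -5.5] gw 39.1 gf 40.0
pred far rim corner [227.6 -84.3]
pred far rim corner [456.7 -90.3]
```

View pics/w4.png

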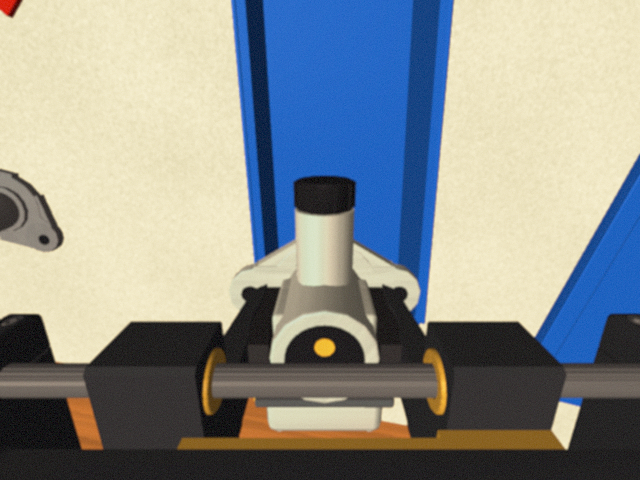

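The carburettor is held level over the near end of the case. The outer rim edges run (233,0)→(253,250) and (453,0)→(427,320). I'll refine the case's centreline from these.

```bash
cat >> h.py <<'E'
def caseline(w,rows,z=69):
    hsv=cv2.cvtColor(w["pixels"],cv2.COLOR_BGR2HSV); m=(hsv[...,0]>100)&(hsv[...,0]<125)&(hsv[...,1]>140)
    L=[];Rr=[]
    for v in rows:
        row=m[v,150:500]; i=np.where(row)[0]+150
        L.append(onz(w,i[0]-.5,v,z)[:2]); Rr.append(onz(w,i[-1]+.5,v,z)[:2])
    out=[]
    for P in (L,Rr):
        x,y=np.array(P).T; k=np.polyfit(x,y,1); out.append((np.degrees(np.arctan(k[0])),np.polyval(k,C[0])))
    return out
E
python3 - <<'E'
from h import *
w=pickle.load(open("w4.pkl","rb"))
o=caseline(w,range(20,230,10)); print(o, "mid y at C.x",(o[0][1]+o[1][1])/2)
print("near corner",onz(w,426,322,69).round(1)); R=Ro.from_euler("z",CY,degrees=True).as_matrix()[:2,:2]; print("pred",C+R@[-117,-57])
w=pickle.load(open("w1.pkl","rb")); o=caseline(w,range(95,300,10)); print(o,(o[0][1]+o[1][1])/2)
E
```

```text
[(np.float64(13.95639675997449), np.float64(-148.68160075053788)), (np.float64(13.816878546137264), np.float64(-269.5298706259025))] mid y at C.x -209.1057356882202
near corner [ 450.4 -296.    69. ]
pred [ 451.11102988 -293.38566125]
[(np.float64(13.889426359900675), np.float64(-149.0944090237271)), (np.float64(28.385514889366014), np.float64(-289.79207109821704))] -219.44324006097207
```

```bash
sed -i 's/^C=.*/C=np.array([550.7,-209.4]); CY=13.9/' h.py; python3 - <<'E'
from h import *
go(case(-66,1.6,188),CY)
E
```

```text
shift [-0.003   0.0116  0.1117] turn [-0.02  0.01 -0.92] pos [ 485.4 -213.7  299.7] ori [-1.7998e+02  1.0000e-02  1.2980e+01] t 5.95 F [-0.2 -0.5 -4.4] gw 39.5 gf 40.0
```

Request:
move_arm:
  motion:
    - [-0.003,0.0116,0.01,0,0,-0.9,1]
    - [-0.003,0.0116,0.01,0,0,-0.9,1]
    - [-0.003,0.0116,0.02,0,0,-0.9,1]
    - [-0.003,0.0116,0.045,0,0,-0.9,1]
    - [-0.003,0.0116,0.075,0,0,-0.9,1]
    - [-0.003,0.0116,0.1,0,0,-0.9,1]
    - [-0.003,0.0116,0.111,0,0,-0.9,1]
    - [-0.003,0.0116,0.112,0,0,-0.9,1]

```text
clock: 6.75
position: [484.9, -226.0, 186.7]
orientation: [-179.9, 0.1, 13.8]
ft_force: [-0.9, 0.4, -4.3]
gripper_width: 0.449
gripper_force: 40.0
```

```bash
python3 - <<'E'
from h import *
go(case(-66,1.6,183.5),CY)
E
```

```text
shift [ 0.0003 -0.0003  0.0032] turn [-0.11  0.08 -0.09] pos [ 484.9 -226.   186.7] ori [-1.7989e+02  8.0000e-02  1.3810e+01] t 6.75 F [-0.9  0.4 -4.3] gw 39.5 gf 40.0
```

Request:
move_arm:
  motion:
    - [0,0,0.002,0,0,0,1]
    - [0,0,0.003,0,0,0,1]
    - [0,0,0.0035,0,0,0,1]
    - [0,0,0.0035,0,0,0,1]

```text
clock: 7.15
position: [485.1, -226.6, 184.8]
orientation: [180.0, -0.0, 13.8]
ft_force: [-0.6, 0.9, -3.9]
gripper_width: 0.449
gripper_force: 40.0
```

Request:
move_arm:
  motion:
    - [0,0,0.001,0,0,0,1]
    - [0,0,0.0015,0,0,0,1]
    - [0,0,0.0015,0,0,0,1]

```text
clock: 7.45
position: [485.1, -226.6, 184.0]
orientation: [180.0, -0.0, 13.8]
ft_force: [-3.7, 2.3, 8.2]
gripper_width: 0.452
gripper_force: 40.0
```

Request:
move_arm:
  motion:
    - [0,0,0,0,0,0,-0.25]
    - [0,0,0,0,0,0,-0.25]
    - [0,0,0,0,0,0,-0.25]
    - [0,0,-0.01,0,0,0,-0.25]
    - [0,0,-0.04,0,0,0,-0.25]
    - [0,0,-0.085,0,0,0,-0.25]
    - [0,0,-0.12,0,0,0,-0.25]
    - [0,0,-0.12,0,0,0,-1]

```text
clock: 8.25
position: [485.5, -226.8, 308.0]
orientation: [179.6, -0.3, 13.8]
ft_force: [0.2, 0.0, -0.7]
gripper_width: 0.691
gripper_force: 0.0
```

Request:
move_arm:
  motion:
    - [0,0,0,0,0,0,-1]
    - [0,0,0,0,0,0,-1]

```text
clock: 8.45
position: [484.7, -226.4, 301.7]
orientation: [-179.9, 0.1, 13.8]
ft_force: [-0.5, -0.4, 0.1]
gripper_width: 0.872
gripper_force: 0.0
```

```bash
python3 - <<'E'
from h import *
w=grab_frame("wrist"); pickle.dump(w,open("w5.pkl","wb")); cv2.imwrite("pics/w5.png",w["pixels"])
R=Ro.from_euler("z",CY,degrees=True).as_matrix()[:2,:2]
pa,pb=[proj(w,[*(C+R@[-66,s*37]),13]) for s in (1,-1)]; print("pred",pa,pb)
a,b=hole(w,*pa,8),hole(w,*pb,8); A,B=onz(w,*a,13),onz(w,*b,13)
M=(A+B)/2; print(a,b,"in case",(R.T@(M[:2]-C)).round(1),"d",np.hypot(*(A-B)[:2]),"yaw",yawof(B,A)-90-CY)
go([615.6,76.6,290],-30.6)
E
```

```text
pred [279.89174021 225.5513233 ] [369.16552883 225.36371872]
(np.float64(280.60799845440494), np.float64(226.02830370942814)) (np.float64(369.8574094078366), np.float64(226.17372090739468)) in case [-66.6  -0.6] d 74.02566831937955 yaw -0.22245385424703024
shift [ 0.1994 -0.263   0.0118] turn [-0.07  0.12 44.4 ] pos [ 484.8 -226.4  301.6] ori [-1.7989e+02  8.0000e-02  1.3800e+01] t 8.5 F [-0.3  1.1 -0.6] gw 80.9 gf 0.0
```

View pics/w5.png

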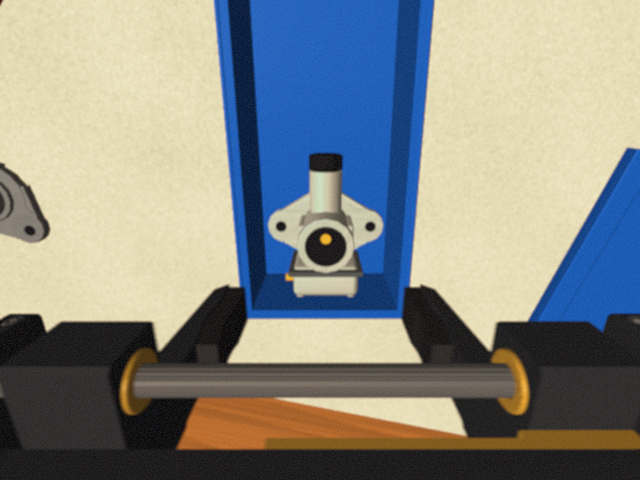

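Carburettor is in at case x −66.6, y −0.6, standing flat. Next, the bracket.

Request:
move_arm:
  motion:
    - [0.199,-0.263,0.012,0,0,44.4,-1]
    - [0.199,-0.263,0.012,0,0,44.4,-1]
    - [0.199,-0.263,0.012,0,0,44.4,-1]
    - [0.199,-0.263,0.012,0,0,44.4,-1]
    - [0.199,-0.263,0.012,0,0,44.4,-1]
    - [0.199,-0.263,0.012,0,0,44.4,-1]
    - [0.199,-0.263,0.012,0,0,44.4,-1]
    - [0.199,-0.263,0.012,0,0,44.4,-1]

```text
clock: 9.3
position: [616.1, 81.1, 288.9]
orientation: [180.0, 0.1, -30.3]
ft_force: [-0.5, -0.9, -0.5]
gripper_width: 1.0
gripper_force: 0.0
```

Request:
move_arm:
  motion:
    - [0,0,0,0,0,0,-1]
    - [0,0,0,0,0,0,-1]
    - [0,0,0,0,0,0,-1]
    - [0,0,0,0,0,0,-1]

```text
clock: 9.7
position: [615.3, 75.2, 290.8]
orientation: [180.0, 0.0, -30.7]
ft_force: [0.3, 0.3, -0.1]
gripper_width: 1.006
gripper_force: 0.0
```

```bash
cat > brk.py <<'E'
from h import *
def bracket(w,O,yaw,z0,rows=330):
    hsv=cv2.cvtColor(w["pixels"],cv2.COLOR_BGR2HSV)
    m=(((hsv[...,0]<8)|(hsv[...,0]>172))&(hsv[...,1]>150)&(hsv[...,2]>60)).astype(np.uint8); m[rows:]=0; m=cv2.morphologyEx(m,3,np.ones((9,9)))
    c=proj(w,[*O,z0+25]).round(1); print("O px",c)
    k=max((k for k in cv2.findContours(m,0,2)[0] if cv2.contourArea(k)>1500),key=lambda k:cv2.pointPolygonTest(k,tuple(map(float,c)),True))
    R=Ro.from_euler("z",yaw,degrees=True).as_matrix()[:2,:2]
    for p in cv2.approxPolyDP(k,5,True)[:,0]: print(p,*[f"z{z}: {(R.T@(onz(w,*p,z0+z)[:2]-O)).round(1)}" for z in (5,48)])
E
python3 - <<'E'
from brk import *
w=grab_frame("wrist"); pickle.dump(w,open("w6.pkl","wb")); cv2.imwrite("pics/w6.png",w["pixels"])
O=np.array([615.6,76.6]); yaw=-30.6
bracket(w,O,yaw,0)
go([615.6,76.6,176],yaw)
E
```

```text
O px [321.7 237.7]
[262 179] z5: [42.  46.7] z48: [48.4 38.8]
[265 236] z5: [-5.  47.1] z48: [ 9.  39.2]
[296 238] z5: [-6.8 21.5] z48: [ 7.5 17.7]
[299 303] z5: [-67.6  20.6] z48: [-43.5  16.9]
[344 303] z5: [-67.7 -19.3] z48: [-43.6 -16.5]
[346 238] z5: [ -7. -20.] z48: [  7.4 -17.1]
[378 236] z5: [ -5.3 -46.5] z48: [  8.8 -39.3]
[381 179] z5: [ 41.8 -46.6] z48: [ 48.2 -39.4]
shift [-0.0004 -0.0011  0.1148] turn [-0.   -0.   -0.07] pos [615.4  75.4 290.8] ori [-180.     -0.    -30.67] t 9.75 F [0.6 0.2 0.1] gw 88.1 gf 0.0
```

Request:
move_arm:
  motion:
    - [0,-0.001,0.045,0,0,0,-1]
    - [0,-0.001,0.09,0,0,0,-1]
    - [0,-0.001,0.111,0,0,0,-1]
    - [0,-0.001,0.115,0,0,0,-1]
    - [0,-0.001,0.115,0,0,0,0]
    - [0,-0.001,0.115,0,0,0,1]
    - [0,-0.001,0.115,0,0,0,1]
    - [0,-0.001,0.115,0,0,0,1]

```text
clock: 10.55
position: [616.2, 77.2, 176.9]
orientation: [-180.0, -0.1, -30.6]
ft_force: [0.4, -0.0, -1.1]
gripper_width: 0.661
gripper_force: 0.0
```

Request:
move_arm:
  motion:
    - [0,0,0,0,0,0,1]
    - [0,0,0,0,0,0,1]
    - [0,0,0,0,0,0,1]
    - [0,0,0,0,0,0,1]
    - [0,0,0,0,0,0,1]
    - [0,0,0,0,0,0,1]

```text
clock: 11.15
position: [616.0, 77.2, 175.8]
orientation: [-180.0, -0.0, -30.6]
ft_force: [-1.3, 0.2, 1.9]
gripper_width: 0.407
gripper_force: 40.0
```

```bash
python3 - <<'E'
from h import *
go(case(4,0,300),CY)
E
```

```text
shift [ 0.0925  0.2772 -0.1242] turn [ -0.    -0.   -44.49] pos [616.   77.2 175.8] ori [-180.     -0.    -30.59] t 11.15 F [-1.3  0.2  1.9] gw 35.8 gf 40.0
```

Request:
move_arm:
  motion:
    - [0,0,-0.03,0,0,0,1]
    - [0,0,-0.08,0,0,0,1]
    - [0,0,-0.124,0,0,0,1]
    - [0.013,0.04,-0.124,0,0,-6,1]
    - [0.027,0.082,-0.124,0,0,-13,1]
    - [0.042,0.126,-0.124,0,0,-20,1]
    - [0.056,0.17,-0.124,0,0,-27,1]
    - [0.07,0.212,-0.124,0,0,-34,1]

```text
clock: 11.95
position: [567.5, -142.6, 299.2]
orientation: [-180.0, 0.1, 3.7]
ft_force: [1.6, -0.4, -3.0]
gripper_width: 0.406
gripper_force: 40.0
```

Request:
move_arm:
  motion:
    - [0,0,0,0,0,0,1]
    - [0,0,0,0,0,0,1]
    - [0,0,0,0,0,0,1]

```text
clock: 12.25
position: [568.4, -139.9, 299.4]
orientation: [-180.0, 0.0, 3.4]
ft_force: [0.7, 0.3, -3.1]
gripper_width: 0.401
gripper_force: 40.0
```

```bash
python3 - <<'E'
from h import *
go(case(4,0.5,300),CY)
E
```

```text
shift [-0.0184  0.0676 -0.0007] turn [ -0.04   0.03 -10.49] pos [ 568.4 -139.9  299.4] ori [-1.7996e+02  4.0000e-02  3.4100e+00] t 12.25 F [ 0.7  0.3 -3.1] gw 35.3 gf 40.0
```

Request:
move_arm:
  motion:
    - [-0.009,0.035,0,0,0,-5.5,1]
    - [-0.018,0.068,0,0,0,-10.5,1]
    - [-0.018,0.068,0,0,0,-10.5,1]
    - [-0.018,0.068,0,0,0,-10.5,1]
    - [-0.018,0.068,0,0,0,-10.5,1]

```text
clock: 12.75
position: [554.8, -208.3, 299.6]
orientation: [-180.0, 0.0, 13.9]
ft_force: [-0.2, 1.0, -2.4]
gripper_width: 0.404
gripper_force: 40.0
```

```bash
python3 - <<'E'
from brk import *
w=grab_frame("wrist"); pickle.dump(w,open("w7.pkl","wb")); cv2.imwrite("pics/w7.png",w["pixels"])
s=sense(); yaw=s["orientation"][2]
bracket(w,s["position"][:2],yaw,s["position"][2]-175.8)
go(case(4,0.5,210),CY)
o=caseline(w,range(10,150,10)); print(o)
E
```

```text
O px [325.2 318.2]
[222 215] z5: [42.  47.5] z48: [53.2 34. ]
[232 308] z5: [-6.4 47.1] z48: [18.5 33.7]
[246 309] z5: [-7.  40.1] z48: [18.1 28.7]
[260 288] z5: [ 4.8 32.3] z48: [26.5 23.1]
[284 288] z5: [ 4.7 20.4] z48: [26.5 14.6]
[277 329] z5: [-18.8  24.9] z48: [ 9.7 17.9]
[371 329] z5: [-18.8 -23.7] z48: [  9.7 -16.9]
[364 287] z5: [  5.3 -19.2] z48: [ 26.9 -13.7]
[386 287] z5: [  5.3 -30.1] z48: [ 26.9 -21.4]
[402 308] z5: [ -6.5 -38.8] z48: [ 18.5 -27.7]
[417 307] z5: [ -6.  -46.4] z48: [ 18.9 -33.1]
[423 213] z5: [ 42.9 -45. ] z48: [ 53.8 -32.1]
shift [-0.0007  0.0001  0.0897] turn [-0.03  0.    0.07] pos [ 554.8 -208.3  299.7] ori [-179.97    0.     13.97] t 12.8 F [-0.7  0.5 -3. ] gw 35.3 gf 40.0Traceback (most recent call last):
  File "<stdin>", line 6, in <module>
  File "h.py", line 33, in caseline
    L.append(onz(w,i[0]-.5,v,z)[:2]); Rr.append(onz(w,i[-1]+.5,v,z)[:2])
                   ~^^^
IndexError: index 0 is out of bounds for axis 0 with size 0
```

Request:
move_arm:
  motion:
    - [-0.0005,0,0.03,0,0,0,1]
    - [-0.0005,0,0.055,0,0,0,1]
    - [-0.0005,0,0.075,0,0,0,1]
    - [-0.0005,0,0.09,0,0,0,1]
    - [-0.0005,0,0.102,0,0,0,1]
    - [-0.0005,0,0.112,0,0,0,1]
    - [-0.0005,0,0.114,0,0,0,1]

```text
clock: 13.5
position: [553.9, -209.7, 184.9]
orientation: [-180.0, 0.0, 13.9]
ft_force: [0.2, -0.1, -2.3]
gripper_width: 0.403
gripper_force: 40.0
```

Request:
move_arm:
  motion:
    - [0,-0.001,0.001,0,0,0,1]
    - [0,-0.001,0.002,0,0,0,1]
    - [0,-0.001,0.003,0,0,0,1]
    - [0,-0.001,0.004,0,0,0,1]
    - [0,-0.001,0.0045,0,0,0,1]
    - [0,-0.001,0.0045,0,0,0,1]

```text
clock: 14.1
position: [553.7, -209.0, 181.2]
orientation: [180.0, -0.0, 13.9]
ft_force: [-0.9, -0.4, -2.5]
gripper_width: 0.405
gripper_force: 40.0
```

Request:
move_arm:
  motion:
    - [0,0,0.0007,0,0,0,1]
    - [0,0,0.0014,0,0,0,1]
    - [0,0,0.0014,0,0,0,1]

```text
clock: 14.4
position: [553.7, -209.0, 180.8]
orientation: [180.0, -0.0, 13.9]
ft_force: [-4.1, 1.3, 7.2]
gripper_width: 0.407
gripper_force: 40.0
```

Contact with the floor at the expected height (180.8). Release and retreat.

Request:
move_arm:
  motion:
    - [0,0,0,0,0,0,-0.25]
    - [0,0,0,0,0,0,-0.25]
    - [0,0,0,0,0,0,-0.25]
    - [0,0,-0.01,0,0,0,-0.25]
    - [0,0,-0.04,0,0,0,-0.25]
    - [0,0,-0.085,0,0,0,-0.25]
    - [0,0,-0.12,0,0,0,-0.25]
    - [0,0,-0.12,0,0,0,-1]

```text
clock: 15.2
position: [554.2, -209.2, 305.6]
orientation: [179.6, -0.4, 13.9]
ft_force: [-0.3, 0.1, -0.1]
gripper_width: 0.691
gripper_force: 0.0
```

Request:
move_arm:
  motion:
    - [0,0,0,0,0,0,-1]
    - [0,0,0,0,0,0,-1]
    - [0,0,0,0,0,0,-1]

```text
clock: 15.5
position: [553.5, -208.9, 298.5]
orientation: [-179.9, 0.1, 13.9]
ft_force: [0.1, -0.2, 0.8]
gripper_width: 0.964
gripper_force: 0.0
```

```bash
python3 - <<'E'
from brk import *
w=grab_frame("wrist"); pickle.dump(w,open("w8.pkl","wb")); cv2.imwrite("pics/w8.png",w["pixels"])
bracket(w,np.array(case(0,0,0)[:2]),CY,5)
go([442.3,46.9,300],-34.7)
E
```

```text
O px [325.1 238.8]
[266 177] z5: [44.8 46.7] z48: [51.1 39.2]
[269 234] z5: [-2.5 46.9] z48: [11.3 39.4]
[301 236] z5: [-4.3 20.2] z48: [ 9.8 16.9]
[303 301] z5: [-65.5  19.8] z48: [-41.6  16.6]
[348 301] z5: [-65.5 -20.5] z48: [-41.6 -17.2]
[349 237] z5: [ -5.2 -20. ] z48: [  9.1 -16.8]
[381 234] z5: [ -2.5 -46.7] z48: [ 11.3 -39.2]
[384 177] z5: [ 44.8 -46.6] z48: [ 51.  -39.1]
shift [-0.0465 -0.2751 -0.0008] turn [-4.00e-02  1.10e-01  4.86e+01] pos [ 553.6 -209.   298.7] ori [-1.7992e+02  8.0000e-02  1.3900e+01] t 15.55 F [-0.6  0.1 -0.9] gw 87.1 gf 0.0
```

View pics/w8.png

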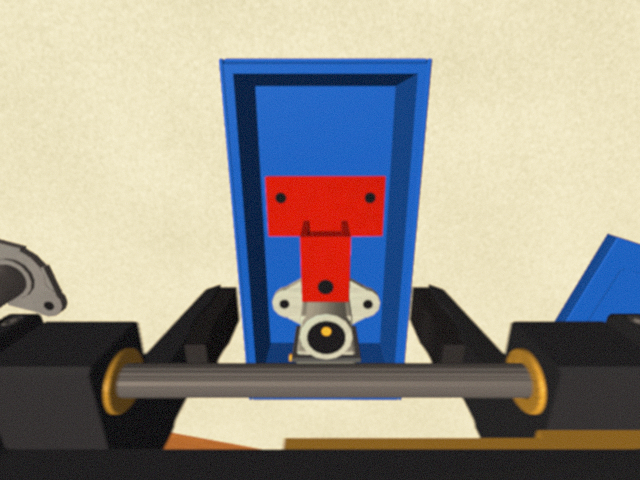

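The bracket is nested over the carburettor tower: foot corners (266,177) and (384,177), flange end (303–348,301). It stands at case x ≈ +3. The elbow's space ahead is free. Now the elbow.

```bash
python3 - <<'E'
from h import *
w=pickle.load(open("w8.pkl","rb")); R=Ro.from_euler("z",CY,degrees=True).as_matrix()[:2,:2]
for u,v,z in ((325,86,5),(325,73,69),(325,60,69)): print((R.T@(onz(w,u,v,z)[:2]-C)).round(1))
go([428,57,300],-34.7)
E
```

```text
[111.3   0. ]
[111.5   0. ]
[118.1   0. ]
shift [-0.058  -0.2883 -0.0008] turn [-4.00e-02  1.10e-01  4.86e+01] pos [ 553.6 -209.   298.7] ori [-1.7992e+02  8.0000e-02  1.3900e+01] t 15.55 F [-0.6  0.1 -0.9] gw 87.1 gf 0.0
```

Request:
move_arm:
  motion:
    - [-0.058,-0.288,0,0,0,48.6,-1]
    - [-0.058,-0.288,0,0,0,48.6,-1]
    - [-0.058,-0.288,0,0,0,48.6,-1]
    - [-0.058,-0.288,0,0,0,48.6,-1]
    - [-0.058,-0.288,0,0,0,48.6,-1]
    - [-0.058,-0.288,0,0,0,48.6,-1]
    - [-0.058,-0.288,0,0,0,48.6,-1]
    - [-0.058,-0.288,0,0,0,48.6,-1]

```text
clock: 16.35
position: [428.0, 57.1, 299.7]
orientation: [180.0, 0.0, -34.5]
ft_force: [-0.3, 0.3, -0.6]
gripper_width: 0.998
gripper_force: 0.0
```

Request:
move_arm:
  motion:
    - [0,0,0,0,0,0,-1]
    - [0,0,0,0,0,0,-1]
    - [0,0,0,0,0,0,-1]
    - [0,0,0,0,0,0,-1]

```text
clock: 16.75
position: [428.4, 56.1, 299.7]
orientation: [180.0, 0.0, -34.7]
ft_force: [0.3, 0.3, -0.2]
gripper_width: 0.999
gripper_force: 0.0
```

```bash
cat > elb.py <<'E'
from h import *
def elbow(w,O,yaw,z,r=8):
    R=Ro.from_euler("z",yaw,degrees=True).as_matrix()[:2,:2]
    pa,pb=[proj(w,[*(O+R@[0,s*37]),z+8]) for s in (1,-1)]
    a,b=hole(w,*pa,r),hole(w,*pb,r); A,B=onz(w,*a,z+8),onz(w,*b,z+8); M=(A+B)[:2]/2
    print("pred",pa.round(1),pb.round(1),"found",np.round(a,1),np.round(b,1),"mid",M.round(1),"d",np.hypot(*(A-B)[:2]).round(1),"yaw",(yawof(B,A)-90).round(2)); return M,yawof(B,A)-90
E
python3 - <<'E'
from elb import *
w=grab_frame("wrist"); pickle.dump(w,open("w9.pkl","wb")); cv2.imwrite("pics/w9.png",w["pixels"])
M,y=elbow(w,np.array([442.3,46.9]),-34.7,0)
M,y=elbow(w,M,y,0,6)
R=Ro.from_euler("z",y,degrees=True).as_matrix()[:2,:2]
go([*(M+R@[-18,0]),189],y)
E
```

```text
pred [278.  208.1] [367.8 207.9] found [277.7 208.3] [367.6 208. ] mid [442.3  47.1] d 74.1 yaw -34.65
pred [277.7 208.3] [367.5 208. ] found [277.7 208.2] [367.6 208. ] mid [442.3  47.1] d 74.1 yaw -34.68
shift [-0.0012 -0.0005  0.1107] turn [ 0.    0.01 -0.05] pos [428.3  56.3 299.7] ori [ 1.800e+02  1.000e-02 -3.473e+01] t 16.8 F [-0.4  0.6 -0.1] gw 88.2 gf 0.0
```

Request:
move_arm:
  motion:
    - [-0.001,-0.0005,0.04,0,0,0,-1]
    - [-0.001,-0.0005,0.08,0,0,0,-1]
    - [-0.001,-0.0005,0.105,0,0,0,-1]
    - [-0.001,-0.0005,0.1105,0,0,0,-1]
    - [-0.001,-0.0005,0.1105,0,0,0,0]
    - [-0.001,-0.0005,0.1105,0,0,0,1]
    - [-0.001,-0.0005,0.1105,0,0,0,1]
    - [-0.001,-0.0005,0.1105,0,0,0,1]
  force: 45

```text
clock: 17.6
position: [427.8, 57.6, 190.2]
orientation: [-180.0, -0.1, -34.7]
ft_force: [0.0, -0.4, 0.6]
gripper_width: 0.665
gripper_force: 0.0
```

Request:
move_arm:
  motion:
    - [0,0,0,0,0,0,1]
    - [0,0,0,0,0,0,1]
    - [0,0,0,0,0,0,1]
    - [0,0,0,0,0,0,1]
    - [0,0,0,0,0,0,1]
    - [0,0,0,0,0,0,1]
    - [0,0,0,0,0,0,1]

```text
clock: 18.3
position: [427.6, 57.6, 189.4]
orientation: [180.0, -0.0, -34.7]
ft_force: [0.2, 0.6, 2.3]
gripper_width: 0.351
gripper_force: 44.9
```

```bash
python3 - <<'E'
from h import *
s=sense(); y=np.radians(-34.68); off=(np.array([442.3,47.1])-s["position"][:2])@[np.cos(y),np.sin(y)]; print("off",off)
go(case(79,off,310),CY)
E
```

```text
off 18.07781052844546
shift [ 0.2935  0.1039 -0.1206] turn [  0.    -0.   -48.58] pos [427.6  57.6 189.4] ori [180.    -0.   -34.68] t 18.3 F [0.2 0.6 2.3] gw 30.9 gf 44.9
```

Request:
move_arm:
  motion:
    - [0,0,-0.03,0,0,0,1]
    - [0,0,-0.075,0,0,0,1]
    - [0,0,-0.12,0,0,0,1]
    - [0.04,0.014,-0.12,0,0,-6,1]
    - [0.082,0.029,-0.12,0,0,-13,1]
    - [0.124,0.044,-0.12,0,0,-20,1]
    - [0.166,0.059,-0.12,0,0,-27,1]
    - [0.208,0.074,-0.12,0,0,-34,1]

```text
clock: 19.1
position: [557.2, -123.2, 308.6]
orientation: [-180.0, 0.1, -0.4]
ft_force: [0.7, 1.3, -2.9]
gripper_width: 0.347
gripper_force: 45.0
```

Request:
move_arm:
  motion:
    - [0,0,0,0,0,0,1]
    - [0,0,0,0,0,0,1]
    - [0,0,0,0,0,0,1]

```text
clock: 19.4
position: [556.0, -120.8, 308.9]
orientation: [-180.0, 0.1, -0.7]
ft_force: [0.2, 0.5, -3.1]
gripper_width: 0.349
gripper_force: 45.0
```

```bash
python3 - <<'E'
from h import *
go(case(79,18.1,310),CY)
E
```

```text
shift [ 0.0547  0.0733 -0.0013] turn [ -0.06   0.08 -14.6 ] pos [ 556.  -120.8  308.9] ori [-1.7995e+02  8.0000e-02 -7.0000e-01] t 19.4 F [ 0.2  0.5 -3.1] gw 30.8 gf 45.0
```

Request:
move_arm:
  motion:
    - [0.02,0.027,0,0,0,-5,1]
    - [0.04,0.055,0,0,0,-10,1]
    - [0.0547,0.0733,0,0,0,-14.6,1]
    - [0.0547,0.0733,0,0,0,-14.6,1]
    - [0.0547,0.0733,0,0,0,-14.6,1]
    - [0.0547,0.0733,0,0,0,-14.6,1]
    - [0.0547,0.0733,0,0,0,-14.6,1]

```text
clock: 20.1
position: [610.0, -194.5, 309.6]
orientation: [-180.0, 0.0, 13.9]
ft_force: [-0.2, 0.6, -3.1]
gripper_width: 0.351
gripper_force: 45.0
```

```bash
python3 - <<'E'
from elb import *
w=grab_frame("wrist"); pickle.dump(w,open("w10.pkl","wb")); cv2.imwrite("pics/w10.png",w["pixels"])
s=sense(); yaw=s["orientation"][2]; R=Ro.from_euler("z",yaw,degrees=True).as_matrix()[:2,:2]
z=s["position"][2]-189.4
for r in (12,8):
  M,y=elbow(w,s["position"][:2]+R@[18.1,0],yaw,z,r); print("rel tool",(R.T@(M-s["position"][:2])).round(1))
go(case(79,18.1,204),CY)
E
```

```text
pred [253.2 255.1] [397.6 254.9] found [251.8 255.6] [396.2 255.2] mid [ 627.3 -189.7] d 74.0 yaw 14.07
rel tool [17.9  0.7]
pred [253.2 255.1] [397.6 254.9] found [253.8 256.7] [394.3 256.5] mid [ 626.6 -189.9] d 72.1 yaw 13.98
rel tool [17.2  0.7]
shift [-0.0003 -0.      0.1057] turn [-0.   -0.    0.03] pos [ 610.1 -194.7  309.7] ori [-180.     -0.     13.93] t 20.15 F [ 0.8  1.  -3.4] gw 30.5 gf 45.0
```

Request:
move_arm:
  motion:
    - [0,0,0.03,0,0,0,1]
    - [0,0,0.055,0,0,0,1]
    - [0,0,0.075,0,0,0,1]
    - [0,0,0.09,0,0,0,1]
    - [0,0,0.1,0,0,0,1]
    - [0,0,0.108,0,0,0,1]
    - [0,0,0.111,0,0,0,1]
    - [0,0,0.111,0,0,0,1]

```text
clock: 20.95
position: [610.4, -195.6, 198.5]
orientation: [180.0, -0.0, 13.9]
ft_force: [-0.0, -0.7, -3.8]
gripper_width: 0.35
gripper_force: 45.0
```

Request:
move_arm:
  motion:
    - [0,-0.0005,0.001,0,0,0,1]
    - [0,-0.0005,0.002,0,0,0,1]
    - [0,-0.0005,0.003,0,0,0,1]
    - [0,-0.0005,0.004,0,0,0,1]
    - [0,-0.0005,0.004,0,0,0,1]

```text
clock: 21.45
position: [610.2, -195.1, 194.5]
orientation: [180.0, -0.0, 13.9]
ft_force: [-0.7, 0.1, -3.0]
gripper_width: 0.348
gripper_force: 45.0
```

Request:
move_arm:
  motion:
    - [0,0,0.0007,0,0,0,1]
    - [0,0,0.0014,0,0,0,1]
    - [0,0,0.0014,0,0,0,1]

```text
clock: 21.75
position: [610.3, -195.1, 194.4]
orientation: [180.0, -0.0, 13.9]
ft_force: [-5.7, 3.0, 9.2]
gripper_width: 0.348
gripper_force: 44.9
```

Request:
move_arm:
  motion:
    - [0,0,0,0,0,0,-0.15]
    - [0,0,0,0,0,0,-0.15]
    - [0,0,0,0,0,0,-0.15]
    - [0,0,0,0,0,0,-0.15]
    - [0,0,-0.01,0,0,0,-0.15]
    - [0,0,-0.04,0,0,0,-0.15]
    - [0,0,-0.085,0,0,0,-0.15]
    - [0,0,-0.13,0,0,0,-0.15]

```text
clock: 22.55
position: [610.0, -195.0, 325.0]
orientation: [-180.0, 0.0, 13.9]
ft_force: [-0.1, 0.2, -0.8]
gripper_width: 0.576
gripper_force: 0.0
```

Request:
move_arm:
  motion:
    - [-0.03,0,-0.03,0,0,0,-1]
    - [-0.03,0,-0.06,0,0,0,-1]
    - [-0.03,0,-0.06,0,0,0,-1]
    - [-0.03,0,-0.06,0,0,0,-1]
    - [-0.03,0,-0.06,0,0,0,-1]

```text
clock: 23.05
position: [581.1, -202.2, 381.9]
orientation: [-179.9, 0.1, 13.9]
ft_force: [0.1, -0.4, 0.2]
gripper_width: 0.995
gripper_force: 0.0
```

```bash
python3 - <<'E'
from elb import *
w=grab_frame("wrist"); R=Ro.from_euler("z",CY,degrees=True).as_matrix()[:2,:2]
for n,cx in (("elbow",79),("carb",-66.6)):
    M,y=elbow(w,np.array(case(cx,0,0)[:2]),CY,5); print(n,(R.T@(M-C)).round(1),(y-CY).round(2))
f=grab_frame("side"); u,v=proj(f,[*C,40]).astype(int)
a=cv2.resize(f["pixels"][v-60:v+60,u-70:u+70],(466,400),interpolation=cv2.INTER_CUBIC)
b=cv2.resize(w["pixels"][:,160:480],(267,400))
cv2.imwrite("pics/end.png",np.hstack([a,b])); go([0,0,0],CY)
E
```

```text
pred [288.2 159.8] [361.4 159.7] found [288.1 159.7] [361.4 159.5] mid [ 627.5 -190.4] d 74.1 yaw 14.03
elbow [79.1  0. ] 0.13
pred [292.6 289.3] [357.1 289.3] found [290.8 289.8] [358.6 289.5] mid [ 485.7 -225.3] d 77.9 yaw 14.17
carb [-66.9   0.2] 0.27
shift [-0.5149 -0.3355  0.383 ] turn [-0.09  0.09  0.02] pos [ 581.2 -202.2  381.7] ori [-1.7991e+02  9.0000e-02  1.3920e+01] t 23.15 F [ 0.1 -1.   1. ] gw 87.8 gf 0.0
```

View pics/end.png

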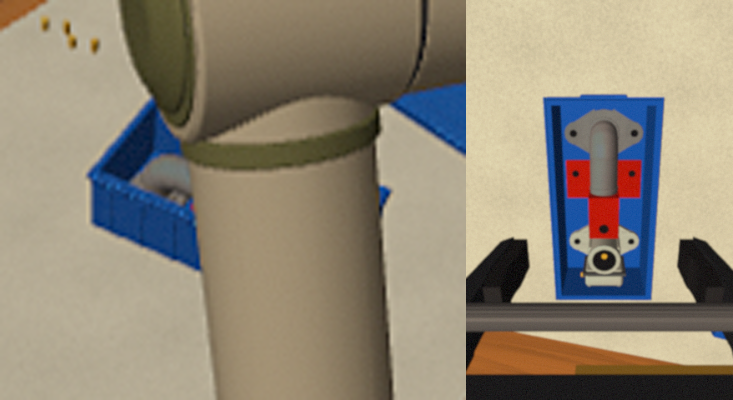

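The right half of the picture shows all three parts nested in the case: elbow flange at (603,132), bracket foot at (603,178) and carburettor at (603,258). Hole spacings match parts standing flat on the floor, and the gripper is clear.

```bash
python3 -c "
from station import sign_off
print(sign_off())"
```

```text
the job is handed in; nothing more can be done
None
```

The carburettor, bracket and elbow are nested in the blue case. Each met the floor at its expected height, the last wrist view shows them seated with the gripper clear, and the job was handed in at about 23 s; no verdict was returned.

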